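Unscrew the brush-cleaner jar

TASK

Open the big brush-cleaning jar in the wooden holder: unscrew its wide black cap, without forcing it, until the thread lets go, lift it clear and set it down, not dropping it, top side up on the flat square white tile, with the whole cap on the tile. Let go of it, and do not displace the three other bottles and pots that stand among these things (the small pot, the blue bottle with the yellow cap, the amber pot).

Things in the scene. Friction and masses are not known exactly. Their poses are not given: they have to be found in the camera images.
- cap: The jar's black plastic screw cap, 16-sided (nearly round), 60 mm across flats, 48 mm tall, closed flat top, 50-100 g, loose but screwed on. Origin: centre of its open underside, z up. Turn it anticlockwise seen from above: it climbs 9 mm a turn and 2.0 to 2.2 turns free it, 18 mm up; then lift 24 mm more to clear the rim. Turns easily and stays where left on the thread.
- neck (a point): On the axis of the jar's glass neck, fixed to the jar, at the height of the underside of the fully closed cap (90 mm above the table); z up. The neck is 40 mm across (48 over the thread), its rim 42 mm above this point; the glass shoulder begins 10 mm below it (jar 82 mm across). Square wooden holder, 130 mm wide, fixed to the table: the jar cannot turn or tip.
- tile_top (a point): Centre of the upper face of the flat square white ceramic tile, 150 x 150 mm, 8 mm thick, fixed to the table; z up, x and y along its sides.
- paint_pot: Small pot with white lid, 44 mm across, 55 mm tall, standing loose about midway between jar and tile; origin at the centre of its foot. Bystander.
- glue_bottle: Blue bottle with a yellow cap, 52 mm across, 140 mm tall, standing loose farther from the robot; origin at the centre of its foot. Bystander.
- varnish_pot: Amber pot with a black lid, 56 mm across, 60 mm tall, standing loose nearer the robot; origin at the centre of its foot. Bystander.
There are look-alikes about, which are no part of the job. What is shaped like the cap but green is not meant.

How it is judged:
By the outcome, as a careful person would: the job done as asked, in the order asked, and still so for the second after the job is handed in, with the robot touching nothing.
It also fails if it takes over 72 s, if anything falls off the work surface, if the arm or the gripper's body presses on something with over 40 N, if the wrist force passes 120 N, or if a joint passes its speed limit or range.

ROBOT

A 6-joint arm with a two-finger parallel gripper is mounted at the origin on the work surface. World frame = base frame: x ahead of the robot, y to its left, z up, the work surface at z = 0. Lengths are in m, angles in rad, forces in N, time in s.
With the tool pointing down it reaches from about 0.25 to 0.725 m from the base axis. Payload 9.7 kg.
Tool frame: the origin (TCP) lies on the centre line of the jaws, within the pads' length; the fingertips stand 25 mm ahead of it and the grasp point (between the pads) lies 6 mm ahead of it (bot.nose_length is the distance from the TCP to the fingertips, in m); z points along the fingers, y is the direction in which the jaws open and shut (so a half turn about z gives the same grasp; the last joint's range is limited). The gripper opens to 85 mm and grips with 20 to 120 N. Pads are 22 mm wide; open, the fingers measure 114 mm over their backs; the gripper's body (76 mm by 85 mm) begins 54 mm behind the grasp point. The pads swing forward as they close: fully open they stand 13 mm farther back than shut.
Start: joints at [1.234, 0.087, 0.176, 1.66, 0, 1.571], TCP at [0.182, 0.519, 0.256] pointing down, gripper open.
Joint ranges: [-3.13, 3.13], [-0.85, 1.81], [-1.15, 1.24], [-2.2, 2.28], [-1.44, 1.52], [-3.14, 3.14]. Speed limits (rad/s): [2.22, 2.22, 2.57, 3.14, 3.14, 3.14].

INTERFACE

Orientations are given as a 3x3 rotation matrix whose columns are the frame's x, y, z axes.
In Python, from bench import bot, viewer gives the robot as it stands.
- The arm moves only by the shell command python3 -m creep 'ROWS' [FORCE]. ROWS is text: rows parted by semicolons, each of 5 numbers parted by spaces: the shift along the tool's x, y, z each as a share of 50 cm, from -1 to 1, then the turn about the tool's z as a share of 0.5 rad, from -1 to 1, then the opening, from -1 (shut) to 1 (fully open). In form: x y z yaw claw; .... A call has 1 to 20 rows; each row is the pose to reach, as a shift and turn from the pose commanded when the call began, along the tool's axes at that moment; what a row does not reach only later rows make up. A row lasts 1/8 s, in which the tool goes at most 62.5 mm and 10.7 degrees, less where a joint would pass 70% of its speed; a pose out of reach is approached as far as the arm can. A call with a number of a shift or a turn outside -1 to 1 is refused whole. A call with a gripper value outside its range is refused whole. The fingers move at their own pace and stop on an object; FORCE is the grip in N (left out, the last holds). Time passes only in rows, so rows that repeat a pose let the fingers close. It gives the time, the measured TCP pose, the force and the opening at its end, in the units of the state.
- bot.sense(): the state, without advancing time (a new reading comes with each control period).
- viewer.read_camera(name): name is "side" or "top" or "wrist"; returns a dict with "img" (384x512x3 uint8, red, green, blue), "z_map" (384x512 float32, m along the optical axis (not along the pixel's ray), 0 where there is no reading), "fx", "fy", "cx", "cy" (pixels), "R" (3x3) and "t" (3): a world point X has camera coordinates R X + t. Camera axes: x right, y down, z forward; pixel columns grow to the right and rows downward; lengths in m; the calibration is good to about 2 mm. A picture is of the moment at which its call begins.
- bot.sign_off(): hands the job in, once; it reports no verdict.
The state is a dict: "clock": time; "joints": joint angles; "qd": joint speeds; "joint_torque": joint torques, N m; "tcp_pos": TCP position; "eef_rot": TCP orientation; "ft_force": force on the tool from outside, world axes, zero at the start; "ft_torque": the same for the moment, N m; "opening": finger opening in m.
Only numpy, scipy, OpenCV 4.12 (cv2) and the standard library are available. Lean on these libraries where they do the work, as an engineer would, in place of code of your own. Each camera call takes 0.05 s, during which the arm holds its last target.

## Working session

There is one attempt and no reset: what is moved stays moved. The work goes in short steps, Python scripts to look and compute and a shell command to move; the robot and the scene stay as the last step left them, time stands still between calls to the robot, and variables do not carry over. Pictures are saved under pics/ and viewed, and the job is handed in when it is done.

```bash
mkdir -p pics; ls; python3 - <<'E'
from bench import bot, viewer
import cv2, pickle
d={}
for n in ["top","side","wrist"]:
    c=viewer.read_camera(n); d[n]=c
    cv2.imwrite(f"pics/{n}0.png",c["img"][:,:,::-1])
    print(n,c["fx"],c["cx"],c["cy"],c["R"].round(3).tolist(),c["t"].round(3))
pickle.dump(d,open("cams0.pkl","wb"))
s=bot.sense(); print(s, bot.nose_length)
E
```

```text
pics
top 422.71561130030216 251.85784756039092 190.41517015959784 [[0.026, -1.0, -0.013], [-0.992, -0.025, -0.126], [0.125, 0.016, -0.992]] [-0.004  0.581  0.948]
side 350.8259404599373 254.37160550883766 195.01140742772716 [[0.988, -0.152, -0.002], [-0.089, -0.567, -0.819], [0.123, 0.81, -0.574]] [-0.56   0.12   0.637]
wrist 343.87765211183773 254.21199950983205 191.8010706300074 [[0.33, 0.944, -0.001], [0.896, -0.313, 0.315], [0.297, -0.105, -0.949]] [-0.55  -0.041  0.381]
{'clock': 0.15, 'joints': array([1.23400459e+00, 8.73487955e-02, 1.75337745e-01, 1.65980737e+00,
       5.50255286e-06, 1.57081078e+00]), 'qd': array([ 0.00038936, -0.00262494,  0.00346402,  0.00125438, -0.00033224,
       -0.00076508]), 'joint_torque': array([ 1.22924050e-06, -5.20764112e+01,  4.65045011e+01,  1.38688271e-02,
        7.51051488e-06, -1.47229156e-05]), 'tcp_pos': array([0.18170451, 0.51896546, 0.25574872]), 'eef_rot': array([[-9.43814947e-01,  3.30474248e-01, -3.42953519e-04],
       [ 3.30474426e-01,  9.43814456e-01, -9.62848738e-04],
       [ 5.48777608e-06, -1.02208840e-03, -9.99999478e-01]]), 'ft_force': array([-0.17023052,  0.38182329,  0.13069656]), 'ft_torque': array([ 0.00285855, -0.01139996,  0.01702863]), 'opening': 0.0856433059679507} 0.025
```

View pics/top0.png

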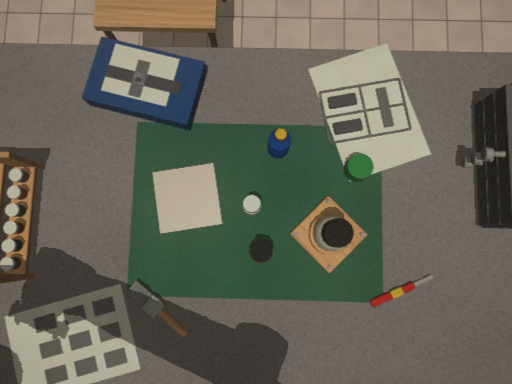

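View pics/side0.png

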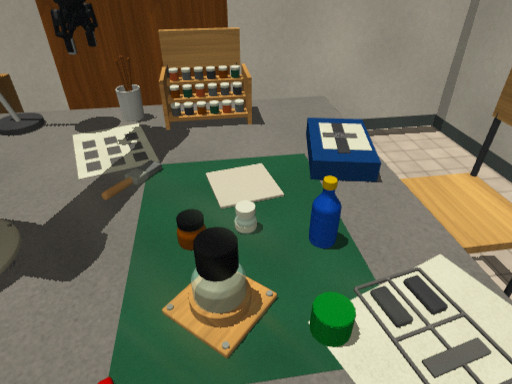

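View pics/wrist0.png

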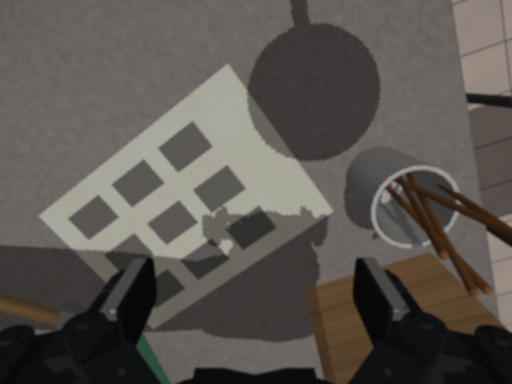

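Top view: the black cap is in the square wooden holder at (337,233), with a green look-alike at (360,166). The tile is at (187,198), the small pot at (252,204), the blue bottle at (279,143) and the amber pot's black lid at (261,248). The white sheets at (370,110) and (72,340) are printed cards, not the tile. Next I'll measure positions.

```bash
cat > h.py <<'E'
import numpy as np, cv2
def ray(c,uv,z):
    uv=np.atleast_2d(np.asarray(uv,float)); R=np.asarray(c["R"]);t=np.asarray(c["t"])
    o=-R.T@t
    d=np.c_[(uv[:,0]-c["cx"])/c["fx"],(uv[:,1]-c["cy"])/c["fy"],np.ones(len(uv))]@R
    return o+d*((z-o[2])/d[:,2])[:,None]
def cloud(c):
    h,w=c["z_map"].shape; v,u=np.mgrid[:h,:w]; z=c["z_map"]
    P=np.stack([(u-c["cx"])/c["fx"]*z,(v-c["cy"])/c["fy"]*z,z],-1)
    return (P-np.asarray(c["t"]))@np.asarray(c["R"])
def circ(P):
    A=np.c_[2*P[:,:2],np.ones(len(P))];b=(P[:,:2]**2).sum(1)
    s=np.linalg.lstsq(A,b,rcond=None)[0];return s[:2],np.sqrt(s[2]+s[:2]@s[:2])
def blob(m,uv):
    n,l=cv2.connectedComponents(m.astype(np.uint8)); return l==l[uv[1],uv[0]]
def cont(m):
    cs,_=cv2.findContours(m.astype(np.uint8),cv2.RETR_EXTERNAL,cv2.CHAIN_APPROX_NONE)
    return max(cs,key=cv2.contourArea)[:,0,:]
E
python3 - <<'E'
import pickle; from h import *
d=pickle.load(open("cams0.pkl","rb"));c=d["top"];P=cloud(c)
for n,uv in dict(cap=(337,233),pot=(252,204),glue=(281,134),var=(261,248),tile=(187,198),green=(360,166)).items():
    z0=np.median(P[uv[1]-2:uv[1]+3,uv[0]-2:uv[0]+3,2])
    m=blob(abs(P[:,:,2]-z0)<(0.006 if n!="tile" else 0.004),uv)
    k=cont(m); print(n,"z",z0.round(4),"area",m.sum(),"circ",*circ(ray(c,k,z0)))
    r=cv2.minEnclosingCircle(k);print("   px",r, "cloudmean",P[m].mean(0).round(4))
    if n=="tile":
        g=c["img"].astype(int); m=blob((g.min(2)>150),uv);k=cont(m)
        b=cv2.boxPoints(cv2.minAreaRect(k));B=ray(c,b,0.008);print(B.round(4),B.mean(0),np.linalg.norm(np.diff(B,axis=0),axis=1),np.degrees(np.arctan2(*(B[1]-B[0])[1::-1])))
c=d["side"];P=cloud(c)
for n,uv in dict(cap=(216,240),pot=(246,207)).items():
    z0=np.median(P[uv[1]-1:uv[1]+2,uv[0]-2:uv[0]+3,2]);m=blob(abs(P[:,:,2]-z0)<.005,uv);print(n,z0,m.sum(),circ(ray(c,cont(m),z0)))
E
python3 - <<'E'
import cv2
a=cv2.imread("pics/top0.png")[180:285,280:400];b=cv2.imread("pics/side0.png")[215:355,150:290]
cv2.imwrite("pics/crop0.png",cv2.hconcat([cv2.resize(a,(400,400),interpolation=2),cv2.resize(b,(400,400),interpolation=2)]))
E
```

```text
cap z 0.1391 area 683 circ [ 0.48539155 -0.17034588] 0.02929347510154608
   px ((338.0, 232.5), 14.840922355651855) cloudmean [ 0.4853 -0.1704  0.139 ]
pot z 0.0567 area 235 circ [0.54884299 0.0117249 ] 0.018651431107808907
   px ((251.0, 203.0), 8.602425575256348) cloudmean [0.5488 0.0117 0.0565]
glue z 0.1415 area 102 circ [ 0.68924745 -0.04756755] 0.011205886038936904
   px ((280.0, 133.68182373046875), 5.681912899017334) cloudmean [ 0.6893 -0.0475  0.1417]
var z 0.0614 area 385 circ [ 0.44276862 -0.01238482] 0.023600141419987928
   px ((260.4090881347656, 250.59091186523438), 11.011177062988281) cloudmean [ 0.4427 -0.0124  0.0614]
tile z 0.0096 area 3775 circ [0.56380172 0.16766129] 0.08534484224014591
   px ((187.0, 198.0), 44.20417022705078) cloudmean [0.5623 0.1675 0.0094]
[[0.6068 0.2506 0.008 ]
 [0.6326 0.1064 0.008 ]
 [0.5039 0.0821 0.008 ]
 [0.4787 0.2241 0.008 ]] [0.55550943 0.16580082 0.008     ] [0.14655733 0.13094504 0.14418859] -79.87846906113829
green z 0.0496 area 534 circ [ 0.64181927 -0.23637664] 0.02923583947473439
   px ((359.484619140625, 166.05384826660156), 13.155648231506348) cloudmean [ 0.6418 -0.2365  0.0492]
cap 0.13707728408575504 1129 (array([ 0.48589747, -0.17683394]), np.float64(0.030406350209730825))
pot 0.053635613833062944 234 (array([0.54943939, 0.00521225]), np.float64(0.020512906555242814))
```

View pics/crop0.png

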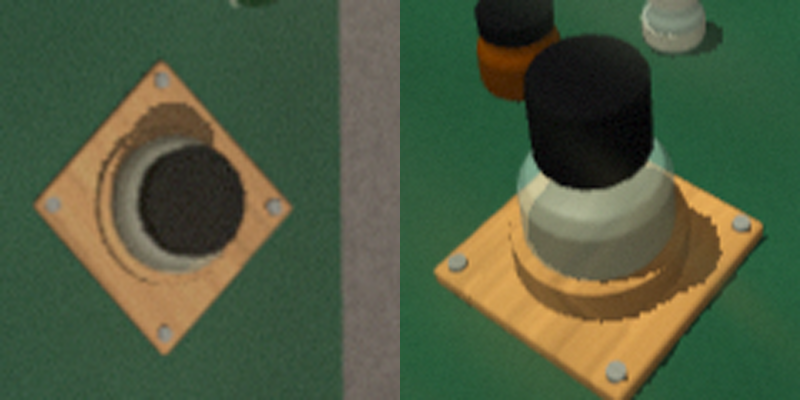

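The crop confirms that the jar in the holder carries the black cap; the green one and the amber pot's lid don't fit. Cap axis is about (0.4853,-0.1703) with its top at 0.139, against 0.138 expected. The tile centre from depth is about (0.561,0.167). Now the approach.

```bash
cat >> h.py <<'E'
def to(s,target):
    d=s["eef_rot"].T@(np.asarray(target)-s["tcp_pos"]);return (d/0.5).round(4)
def show(s):
    print("t",round(s["clock"],2),"tcp",s["tcp_pos"].round(4),"j",s["joints"].round(3),"F",s["ft_force"].round(1),"M",s["ft_torque"].round(2),"op",round(s["opening"],4))
E
python3 -c "
from h import *;from bench import bot
s=bot.sense();show(s);print(to(s,[0.4853,-0.1703,0.256]))"
```

```text
t 0.15 tcp [0.1817 0.519  0.2557] j [1.234 0.087 0.175 1.66  0.    1.571] F [-0.2  0.4  0.1] M [ 0.   -0.01  0.02] op 0.0856
[-1.0286e+00 -1.1004e+00  6.0000e-04]
```

```bash
python3 -m creep '-0.1 -0.1 0 0.3 1;-0.2 -0.2 0 0.6 1;-0.3 -0.3 0 1 1;-0.4 -0.4 0 1 1;-0.5 -0.5 0 1 1;-0.57 -0.6 0 1 1;-0.65 -0.7 0 1 1;-0.72 -0.78 0 1 1;-0.8 -0.86 0 1 1;-0.87 -0.93 0 1 1;-0.93 -1 0 1 1;-0.93 -1 0 1 1' 40
python3 -c "
from h import *;from bench import bot
s=bot.sense();show(s);print(to(s,[0.4853,-0.1703,0.256]))"
```

```text
clock: 1.65
tcp_pos: [0.4559, -0.1096, 0.2551]
eef_rot: [[-0.666, 0.746, -0.002], [0.746, 0.666, 0.0], [0.001, -0.001, -1.0]]
ft_force: [-0.7, 1.1, 0.0]
opening: 0.085
t 1.65 tcp [ 0.4559 -0.1096  0.2551] j [-0.236 -0.105 -0.017  1.661 -0.     0.606] F [-0.7  1.1  0. ] M [0.01 0.03 0.  ] op 0.085
[-0.1298 -0.037  -0.0019]
```

```bash
python3 -m creep '-0.06 -0.02 0 0.35 1;-0.13 -0.037 0 0.7 1;-0.13 -0.037 0 1 1'
python3 -m creep '0 0 0 0.35 1;0 0 0 0.7 1;0 0 0 1 1'
python3 -m creep '0 0 0 0.35 1;0 0 0 0.7 1;0 0 0 1 1;0 0 0 1 1;0 0 0 1 1'
python3 - <<'E'
from h import *;from bench import bot,viewer
s=bot.sense();show(s);print(to(s,[0.4853,-0.1703,0.125]))
c=viewer.read_camera("wrist");cv2.imwrite("pics/w1.png",c["img"][:,:,::-1])
P=cloud(c);m=(abs(P[:,:,2]-.138)<.006)&(c["img"].max(2)<90)&(abs(P[:,:,0]-.485)<.06)&(abs(P[:,:,1]+.17)<.06)
k=cont(m);print(m.sum(),circ(ray(c,k,.138)),P[m].mean(0),k.min(0),k.max(0))
E
```

```text
clock: 2.02
tcp_pos: [0.4856, -0.1678, 0.2556]
eef_rot: [[-0.226, 0.974, -0.001], [0.974, 0.226, 0.0], [0.001, -0.001, -1.0]]
ft_force: [-0.8, 0.2, 0.7]
opening: 0.0852
clock: 2.4
tcp_pos: [0.485, -0.1661, 0.2563]
eef_rot: [[0.267, 0.964, -0.0], [0.964, -0.267, 0.0], [0.0, -0.0, -1.0]]
ft_force: [-0.8, 0.0, -0.1]
opening: 0.0856
clock: 3.02
tcp_pos: [0.4851, -0.1666, 0.2563]
eef_rot: [[0.691, 0.723, -0.0], [0.723, -0.691, 0.0], [-0.0, -0.0, -1.0]]
ft_force: [-0.2, 0.1, -0.6]
opening: 0.0852
t 3.02 tcp [ 0.4851 -0.1666  0.2563] j [-3.310e-01 -2.000e-03  8.400e-02  1.657e+00  0.000e+00  2.002e+00] F [-0.2  0.1 -0.6] M [ 0.    0.04 -0.01] op 0.0852
[-0.0051  0.0054  0.2626]
4992 (array([ 0.48629968, -0.17060823]), np.float64(0.029543222157594366)) [ 0.48687252 -0.17000411  0.13795656] [219 157] [299 235]
```

View pics/w1.png

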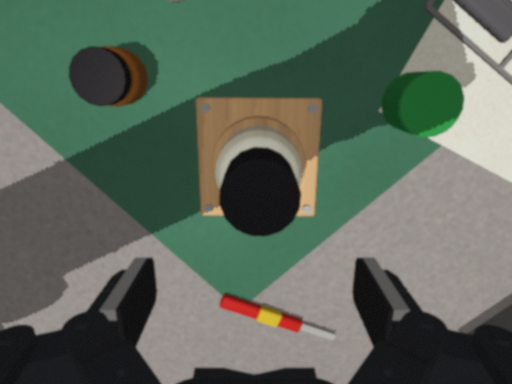

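The wrist view shows the cap at (260,191), giving a centre of (0.486,-0.1706), within 1 mm of the top view. I'll centre over it, add more yaw so there is stroke to unscrew with, then descend.

```bash
python3 -m creep '-0.0044 0.0067 0 0.35 1;-0.0044 0.0067 0.04 0.7 1;-0.0044 0.0067 0.1 1 1;-0.0044 0.0067 0.16 1 1;-0.0044 0.0067 0.21 1 1;-0.0044 0.0067 0.24 1 1;-0.0044 0.0067 0.26 1 1;-0.0044 0.0067 0.262 1 1;-0.0044 0.0067 0.262 1 1'
python3 - <<'E'
from h import *;from bench import bot,viewer
s=bot.sense();show(s);print(to(s,[0.486,-0.1705,0.125]))
c=viewer.read_camera("side");cv2.imwrite("pics/s2.png",cv2.resize(c["img"][200:330,130:300,::-1],None,fx=3.5,fy=3.5))
E
```

```text
clock: 4.2
tcp_pos: [0.4864, -0.1712, 0.126]
eef_rot: [[0.954, 0.3, 0.001], [0.3, -0.954, -0.0], [0.001, 0.001, -1.0]]
ft_force: [-0.7, -0.7, 0.7]
opening: 0.0854
t 4.2 tcp [ 0.4864 -0.1712  0.126 ] j [-0.338 -0.006 -0.171  1.404 -0.     2.498] F [-0.7 -0.7  0.7] M [0.04 0.03 0.01] op 0.0854
[-0.0004 -0.0015  0.0021]
```

View pics/s2.png

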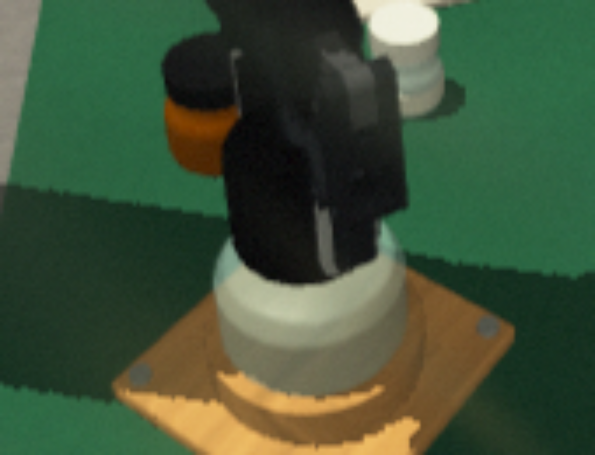

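The fingers straddle the cap with clear space above the shoulder. Closing.

```bash
python3 -m creep '0 0 0 0 -1;0 0 0 0 -1;0 0 0 0 -1;0 0 0 0 -1;0 0 0 0 -1;0 0 0 0 -1' 40
python3 -c "
from h import *;from bench import bot
show(bot.sense())"
```

```text
clock: 5.0
tcp_pos: [0.4864, -0.1711, 0.126]
eef_rot: [[0.954, 0.3, 0.001], [0.3, -0.954, -0.0], [0.001, 0.001, -1.0]]
ft_force: [-1.3, 1.5, 6.4]
opening: 0.0596
t 5.0 tcp [ 0.4864 -0.1711  0.126 ] j [-0.338 -0.006 -0.171  1.404  0.     2.498] F [-1.3  1.5  6.4] M [ 0.04  0.18 -0.03] op 0.0596
```

Gripped at 59.6 mm, on flats, and the forces are small. First unscrewing step.

```bash
python3 -m creep '0 0 -0.0004 -0.25 -1;0 0 -0.0007 -0.5 -1;0 0 -0.0011 -0.75 -1;0 0 -0.0014 -1 -1'
python3 -c "
from h import *;from bench import bot
show(bot.sense())"
python3 -m creep '0 0 -0.0004 -0.25 -1;0 0 -0.0007 -0.5 -1;0 0 -0.0011 -0.75 -1;0 0 -0.0014 -1 -1'
python3 -c "
from h import *;from bench import bot
show(bot.sense())"
```

```text
clock: 5.5
tcp_pos: [0.486, -0.1713, 0.126]
eef_rot: [[0.69, 0.723, -0.0], [0.723, -0.69, -0.001], [-0.001, 0.0, -1.0]]
ft_force: [-1.0, -2.3, 1.0]
opening: 0.0594
t 5.5 tcp [ 0.486  -0.1713  0.126 ] j [-3.390e-01 -6.000e-03 -1.710e-01  1.406e+00 -1.000e-03  1.994e+00] F [-1.  -2.3  1. ] M [-0.19  0.11 -0.01] op 0.0594
clock: 6.0
tcp_pos: [0.4861, -0.1713, 0.1267]
eef_rot: [[0.259, 0.966, 0.0], [0.966, -0.259, -0.0], [-0.0, 0.0, -1.0]]
ft_force: [0.8, -1.0, 0.6]
opening: 0.0595
t 6.0 tcp [ 0.4861 -0.1713  0.1267] j [-0.339 -0.006 -0.17   1.407 -0.     1.494] F [ 0.8 -1.   0.6] M [-0.2   0.02 -0.04] op 0.0595
```

Forces stay tiny, so I'll carry on with the stroke.

```bash
python3 -m creep '0 0 -0.0004 -0.25 -1;0 0 -0.0007 -0.5 -1;0 0 -0.0011 -0.75 -1;0 0 -0.0014 -1 -1'|tail -2
python3 -m creep '0 0 -0.0004 -0.25 -1;0 0 -0.0007 -0.5 -1;0 0 -0.0011 -0.75 -1;0 0 -0.0014 -1 -1'|tail -2
python3 -m creep '0 0 -0.0004 -0.25 -1;0 0 -0.0007 -0.5 -1;0 0 -0.0011 -0.75 -1;0 0 -0.0014 -1 -1'|tail -2
python3 -c "
from h import *;from bench import bot
show(bot.sense())"
```

```text
ft_force: [0.3, -1.2, 0.4]
opening: 0.0593
ft_force: [-0.1, -0.9, 2.0]
opening: 0.0593
ft_force: [-1.0, -0.1, 1.9]
opening: 0.0591
t 7.5 tcp [ 0.4859 -0.1711  0.1288] j [-0.338 -0.006 -0.166  1.411 -0.    -0.006] F [-1.  -0.1  1.9] M [-0.04  0.32 -0.09] op 0.0591
```

```bash
python3 -m creep '0 0 -0.0004 -0.25 -1;0 0 -0.0007 -0.5 -1;0 0 -0.0011 -0.75 -1;0 0 -0.0014 -1 -1'|tail -2
python3 -m creep '0 0 -0.0004 -0.25 -1;0 0 -0.0007 -0.5 -1;0 0 -0.0011 -0.75 -1;0 0 -0.0014 -1 -1'|tail -2
python3 -m creep '0 0 -0.0004 -0.25 -1;0 0 -0.0007 -0.5 -1;0 0 -0.0011 -0.75 -1;0 0 -0.0014 -1 -1'|tail -2
python3 -m creep '0 0 -0.0004 -0.25 -1;0 0 -0.0007 -0.5 -1;0 0 -0.0011 -0.75 -1;0 0 -0.0014 -1 -1'|tail -2
python3 -c "
from h import *;from bench import bot
show(bot.sense())"
```

```text
ft_force: [-5.0, -1.8, 2.6]
opening: 0.0596
ft_force: [-3.6, -3.8, 3.2]
opening: 0.0595
ft_force: [-1.9, -1.5, 2.1]
opening: 0.0595
ft_force: [-2.4, -2.1, 2.0]
opening: 0.0594
t 9.5 tcp [ 0.4858 -0.1715  0.1316] j [-3.390e-01 -7.000e-03 -1.610e-01  1.417e+00 -1.000e-03 -2.006e+00] F [-2.4 -2.1  2. ] M [-0.34  0.58 -0.16] op 0.0594
```

4.5 rad of stroke is done. Release and check how far the cap has climbed.

```bash
python3 -m creep '0 0 0 0 1;0 0 0 0 1;0 0 0 0 1;0 0 0 0 1'|tail -2
python3 -m creep '0 0 0 0.35 1;0 0 0 0.7 1;0 0 0 1 1'|tail -2
python3 -m creep '0 0 0 0.35 1;0 0 0 0.7 1;0 0 0 1 1'|tail -2
python3 - <<'E'
from h import *;from bench import bot,viewer
s=bot.sense();show(s)
c=viewer.read_camera("side");cv2.imwrite("pics/s3.png",cv2.resize(c["img"][200:330,130:300,::-1],None,fx=3.5,fy=3.5))
E
```

```text
ft_force: [-0.9, -0.0, -0.6]
opening: 0.0852
ft_force: [-0.2, 0.5, -0.1]
opening: 0.0853
ft_force: [-0.2, -0.1, 0.4]
opening: 0.085
t 10.75 tcp [ 0.4861 -0.171   0.1316] j [-0.338 -0.007 -0.161  1.416  0.    -0.996] F [-0.2 -0.1  0.4] M [-0.01  0.02  0.04] op 0.085
```

View pics/s3.png

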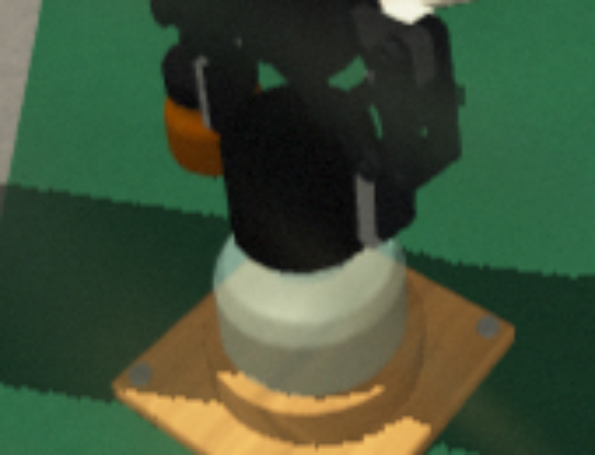

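The underside of the cap has risen from row ~283 to ~272 of the crop, about 6 mm, against 6.4 mm expected. The cap is turning with the hand. Next: finish unwinding, regrip and start the second stroke.

```bash
python3 -m creep '0 0 0 0.35 1;0 0 0 0.7 1;0 0 0 1 1'|tail -2
python3 -m creep '0 0 0 0.35 1;0 0 0 0.7 1;0 0 0 1 1'|tail -2
python3 -m creep '0 0 0 0.35 1;0 0 0 0.7 1;0 0 0 1 1'|tail -2
python3 -m creep '0 0 0 0.35 1;0 0 0 0.7 1;0 0 0 1 1'|tail -2
python3 -m creep '0 0 0 0.35 1;0 0 0 0.7 1;0 0 0 1 1'|tail -2
python3 -m creep '0 0 0 0.35 1;0 0 0 0.7 1;0 0 0 1 1'|tail -2
python3 -m creep '0 0 0 0.35 1;0 0 0 0.7 1;0 0 0 1 1;0 0 0 1 1'|tail -2
python3 -m creep '0 0 0 0 -1;0 0 0 0 -1;0 0 0 0 -1;0 0 0 0 -1;0 0 0 0 -1' 40
python3 -c "
from h import *;from bench import bot
show(bot.sense())"
```

```text
ft_force: [0.4, 0.3, 0.2]
opening: 0.0856
ft_force: [0.8, -0.6, 0.4]
opening: 0.0852
ft_force: [0.5, -0.7, 0.2]
opening: 0.0851
ft_force: [0.2, 0.0, -0.5]
opening: 0.0856
ft_force: [0.2, -0.6, 0.1]
opening: 0.0852
ft_force: [-0.9, -0.8, -0.3]
opening: 0.0854
ft_force: [-1.0, -0.0, -0.1]
opening: 0.0855
clock: 14.18
tcp_pos: [0.4862, -0.1712, 0.1319]
eef_rot: [[0.954, 0.3, 0.0], [0.3, -0.954, -0.0], [0.0, 0.0, -1.0]]
ft_force: [-0.7, -1.1, 4.6]
opening: 0.0596
t 14.18 tcp [ 0.4862 -0.1712  0.1319] j [-0.338 -0.007 -0.161  1.416 -0.     2.498] F [-0.7 -1.1  4.6] M [-0.31  0.13  0.08] op 0.0596
```

```bash
python3 -m creep '0 0 -0.0004 -0.25 -1;0 0 -0.0007 -0.5 -1;0 0 -0.0011 -0.75 -1;0 0 -0.0014 -1 -1'|tail -2
python3 -m creep '0 0 -0.0004 -0.25 -1;0 0 -0.0007 -0.5 -1;0 0 -0.0011 -0.75 -1;0 0 -0.0014 -1 -1'|tail -2
python3 -m creep '0 0 -0.0004 -0.25 -1;0 0 -0.0007 -0.5 -1;0 0 -0.0011 -0.75 -1;0 0 -0.0014 -1 -1'|tail -2
python3 -m creep '0 0 -0.0004 -0.25 -1;0 0 -0.0007 -0.5 -1;0 0 -0.0011 -0.75 -1;0 0 -0.0014 -1 -1'|tail -2
python3 -m creep '0 0 -0.0004 -0.25 -1;0 0 -0.0007 -0.5 -1;0 0 -0.0011 -0.75 -1;0 0 -0.0014 -1 -1'|tail -2
python3 -c "
from h import *;from bench import bot
show(bot.sense())"
```

```text
ft_force: [-1.4, 0.1, 5.5]
opening: 0.0598
ft_force: [-1.5, 0.9, 5.7]
opening: 0.06
ft_force: [-2.0, 0.4, 5.2]
opening: 0.0595
ft_force: [-2.2, -0.4, 5.2]
opening: 0.06
ft_force: [-3.1, -1.6, 6.5]
opening: 0.0598
t 16.68 tcp [ 0.4858 -0.1712  0.1354] j [-0.338 -0.008 -0.155  1.424 -0.    -0.006] F [-3.1 -1.6  6.5] M [-0.42  0.64 -0.11] op 0.0598
```

```bash
python3 -m creep '0 0 -0.0004 -0.25 -1;0 0 -0.0007 -0.5 -1;0 0 -0.0011 -0.75 -1;0 0 -0.0014 -1 -1'|tail -2
python3 -m creep '0 0 -0.0004 -0.25 -1;0 0 -0.0007 -0.5 -1;0 0 -0.0011 -0.75 -1;0 0 -0.0014 -1 -1'|tail -2
python3 -m creep '0 0 -0.0004 -0.25 -1;0 0 -0.0007 -0.5 -1;0 0 -0.0011 -0.75 -1;0 0 -0.0014 -1 -1'|tail -2
python3 -m creep '0 0 -0.0004 -0.25 -1;0 0 -0.0007 -0.5 -1;0 0 -0.0011 -0.75 -1;0 0 -0.0014 -1 -1'|tail -2
python3 -c "
from h import *;from bench import bot
show(bot.sense())"
```

```text
ft_force: [-1.9, -1.8, 6.1]
opening: 0.0597
ft_force: [-1.2, -1.7, 5.4]
opening: 0.0598
ft_force: [-2.2, -2.8, 5.5]
opening: 0.0594
ft_force: [-1.5, -2.8, 5.4]
opening: 0.0595
t 18.68 tcp [ 0.4861 -0.1713  0.1383] j [-3.390e-01 -8.000e-03 -1.500e-01  1.429e+00 -1.000e-03 -2.006e+00] F [-1.5 -2.8  5.4] M [-0.46  0.23 -0.15] op 0.0595
```

Second stroke is done, at about 1.43 turns. Release, unwind further than before, regrip.

```bash
python3 -m creep '0 0 0 0 1;0 0 0 0 1;0 0 0 0 1;0 0 0 0 1'|tail -2
python3 -m creep '0 0 0 0.35 1;0 0 0 0.7 1;0 0 0 1 1'|tail -2
python3 -m creep '0 0 0 0.35 1;0 0 0 0.7 1;0 0 0 1 1'|tail -2
python3 -m creep '0 0 0 0.35 1;0 0 0 0.7 1;0 0 0 1 1'|tail -2
python3 -m creep '0 0 0 0.35 1;0 0 0 0.7 1;0 0 0 1 1'|tail -2
python3 -m creep '0 0 0 0.35 1;0 0 0 0.7 1;0 0 0 1 1'|tail -2
python3 -m creep '0 0 0 0.35 1;0 0 0 0.7 1;0 0 0 1 1'|tail -2
python3 -m creep '0 0 0 0.35 1;0 0 0 0.7 1;0 0 0 1 1'|tail -2
python3 -m creep '0 0 0 0.35 1;0 0 0 0.7 1;0 0 0 1 1'|tail -2
python3 -m creep '0 0 0 0.35 1;0 0 0 0.7 1;0 0 0 1 1'|tail -2
python3 -m creep '0 0 0 0.35 1;0 0 0 0.6 1;0 0 0 0.6 1'|tail -2
python3 -m creep '0 0 0 0 -1;0 0 0 0 -1;0 0 0 0 -1;0 0 0 0 -1;0 0 0 0 -1' 40
python3 - <<'E'
from h import *;from bench import bot,viewer
show(bot.sense())
c=viewer.read_camera("side");cv2.imwrite("pics/s4.png",cv2.resize(c["img"][200:330,130:300,::-1],None,fx=3.5,fy=3.5))
E
```

```text
ft_force: [-0.1, -0.1, -0.5]
opening: 0.0859
ft_force: [0.1, 0.1, -0.6]
opening: 0.0855
ft_force: [0.5, 1.3, -0.8]
opening: 0.0856
ft_force: [0.2, -0.0, 0.4]
opening: 0.0856
ft_force: [-0.7, -0.3, -0.7]
opening: 0.0857
ft_force: [0.3, -0.8, -0.2]
opening: 0.085
ft_force: [-0.4, 0.2, 0.3]
opening: 0.0856
ft_force: [-0.5, -0.2, 0.3]
opening: 0.0853
ft_force: [1.1, 0.2, 1.1]
opening: 0.0855
ft_force: [0.6, 0.0, 0.1]
opening: 0.0857
ft_force: [-0.3, 0.3, 0.2]
opening: 0.0855
clock: 23.55
tcp_pos: [0.4861, -0.1711, 0.1381]
eef_rot: [[1.0, 0.005, 0.0], [0.005, -1.0, -0.0], [0.0, 0.0, -1.0]]
ft_force: [-1.5, -0.4, 3.3]
opening: 0.0595
t 23.55 tcp [ 0.4861 -0.1711  0.1381] j [-0.338 -0.008 -0.15   1.429 -0.     2.798] F [-1.5 -0.4  3.3] M [-0.14  0.35  0.02] op 0.0595
```

View pics/s4.png

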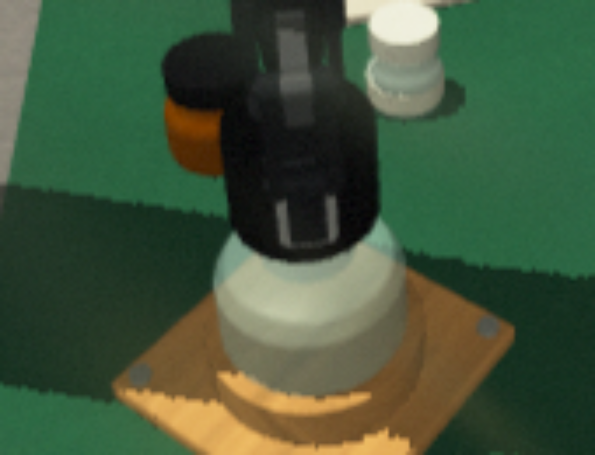

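The cap is another ~6 mm up and the jaws are on it. Third stroke.

```bash
python3 -m creep '0 0 -0.0004 -0.25 -1;0 0 -0.0007 -0.5 -1;0 0 -0.0011 -0.75 -1;0 0 -0.0014 -1 -1'|tail -2
python3 -m creep '0 0 -0.0004 -0.25 -1;0 0 -0.0007 -0.5 -1;0 0 -0.0011 -0.75 -1;0 0 -0.0014 -1 -1'|tail -2
python3 -m creep '0 0 -0.0004 -0.25 -1;0 0 -0.0007 -0.5 -1;0 0 -0.0011 -0.75 -1;0 0 -0.0014 -1 -1'|tail -2
python3 -m creep '0 0 -0.0004 -0.25 -1;0 0 -0.0007 -0.5 -1;0 0 -0.0011 -0.75 -1;0 0 -0.0014 -1 -1'|tail -2
python3 -m creep '0 0 -0.0004 -0.25 -1;0 0 -0.0007 -0.5 -1;0 0 -0.0011 -0.75 -1;0 0 -0.0014 -1 -1'|tail -2
python3 -c "
from h import *;from bench import bot
show(bot.sense())"
```

```text
ft_force: [-1.5, -0.0, 5.5]
opening: 0.0595
ft_force: [-0.8, -0.8, 4.2]
opening: 0.0596
ft_force: [-2.1, -0.0, 4.2]
opening: 0.0593
ft_force: [-1.2, -0.9, 4.6]
opening: 0.0597
ft_force: [-1.4, -1.8, 5.0]
opening: 0.0595
t 26.1 tcp [ 0.4862 -0.1712  0.1417] j [-0.338 -0.009 -0.144  1.435 -0.     0.294] F [-1.4 -1.8  5. ] M [-0.11  0.24 -0.11] op 0.0595
```

```bash
python3 -m creep '0 0 -0.0004 -0.25 -1;0 0 -0.0007 -0.5 -1;0 0 -0.0011 -0.75 -1;0 0 -0.0014 -1 -1'|tail -2
python3 -m creep '0 0 -0.0004 -0.25 -1;0 0 -0.0007 -0.5 -1;0 0 -0.0011 -0.75 -1;0 0 -0.0014 -1 -1'|tail -2
python3 -m creep '0 0 -0.0004 -0.25 -1;0 0 -0.0007 -0.5 -1;0 0 -0.0011 -0.75 -1;0 0 -0.0014 -1 -1'|tail -2
python3 -m creep '0 0 -0.0004 -0.25 -1;0 0 -0.0007 -0.5 -1;0 0 -0.0011 -0.75 -1;0 0 -0.0014 -1 -1'|tail -2
python3 -m creep '0 0 -0.0004 -0.25 -1;0 0 -0.0007 -0.5 -1;0 0 -0.0011 -0.75 -1;0 0 -0.0014 -1 -1'|tail -2
python3 -c "
from h import *;from bench import bot
show(bot.sense())"
```

```text
ft_force: [-2.3, -2.0, 5.7]
opening: 0.0591
ft_force: [-1.6, -1.3, 4.7]
opening: 0.0596
ft_force: [-1.1, -1.3, 5.0]
opening: 0.0593
ft_force: [-1.1, -1.6, 5.2]
opening: 0.0591
ft_force: [-3.3, -1.5, 5.7]
opening: 0.0594
t 28.6 tcp [ 0.4861 -0.1712  0.1452] j [-0.338 -0.009 -0.138  1.442 -0.    -2.206] F [-3.3 -1.5  5.7] M [-0.28  0.51 -0.18] op 0.0594
```

That is 14.0 rad nominal, but the upward force is still ~5 N, so the regrips may have cost some turn. I'll turn a little more.

```bash
python3 -m creep '0 0 -0.0004 -0.25 -1;0 0 -0.0007 -0.5 -1;0 0 -0.0011 -0.75 -1;0 0 -0.0014 -1 -1'|tail -2
python3 -c "
from h import *;from bench import bot
show(bot.sense())"
python3 -m creep '0 0 -0.0005 0 -1;0 0 -0.001 0 -1;0 0 -0.0015 0 -1;0 0 -0.002 0 -1'
python3 - <<'E'
from h import *;from bench import bot,viewer
show(bot.sense())
E
```

```text
ft_force: [-2.0, -1.0, 5.3]
opening: 0.0595
t 29.1 tcp [ 0.4861 -0.1712  0.1459] j [-0.338 -0.01  -0.136  1.443 -0.    -2.706] F [-2.  -1.   5.3] M [-0.19  0.4  -0.08] op 0.0595
clock: 29.6
tcp_pos: [0.486, -0.1711, 0.1462]
eef_rot: [[0.712, -0.703, -0.001], [-0.703, -0.712, -0.0], [-0.0, 0.0, -1.0]]
ft_force: [0.6, -2.9, -1.1]
opening: 0.0595
t 29.6 tcp [ 0.486  -0.1711  0.1462] j [-0.338 -0.009 -0.135  1.445 -0.    -2.701] F [ 0.6 -2.9 -1.1] M [-0.66 -0.11  0.04] op 0.0595
```

```bash
python3 -m creep '0 0 -0.0005 0 -1;0 0 -0.001 0 -1;0 0 -0.0015 0 -1;0 0 -0.002 0 -1'
python3 - <<'E'
from h import *;from bench import bot,viewer
show(bot.sense())
c=viewer.read_camera("side");cv2.imwrite("pics/s5.png",cv2.resize(c["img"][200:330,130:300,::-1],None,fx=3.5,fy=3.5))
show(bot.sense())
E
```

```text
clock: 30.1
tcp_pos: [0.4859, -0.1711, 0.1474]
eef_rot: [[0.712, -0.702, -0.001], [-0.702, -0.712, 0.0], [-0.0, 0.0, -1.0]]
ft_force: [-1.3, -3.9, -3.2]
opening: 0.0594
t 30.1 tcp [ 0.4859 -0.1711  0.1474] j [-0.338 -0.009 -0.133  1.447 -0.    -2.701] F [-1.3 -3.9 -3.2] M [-0.67  0.22 -0.02] op 0.0594
t 30.15 tcp [ 0.4859 -0.1711  0.1475] j [-0.338 -0.009 -0.133  1.447 -0.    -2.701] F [-0.3 -3.7 -3.6] M [-0.65  0.26  0.02] op 0.0595
```

View pics/s5.png

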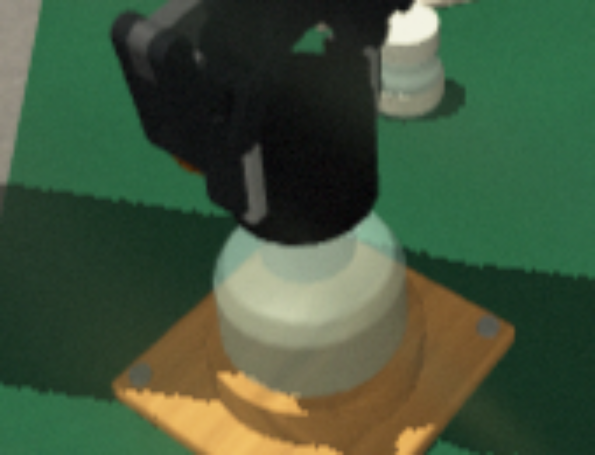

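The underside is now at row ~242, ~21–22 mm up, above the 18–20 mm thread length. For certainty, one small extra turn, then a slow lift while watching the force.

```bash
python3 -m creep '0 0 0 -0.25 -1;0 0 0 -0.5 -1;0 0 0 -0.5 -1'|tail -2
python3 -c "
from h import *;from bench import bot
show(bot.sense())"
python3 -m creep '0 0 -0.001 0 -1;0 0 -0.002 0 -1;0 0 -0.003 0 -1;0 0 -0.004 0 -1'
python3 - <<'E'
from h import *;from bench import bot,viewer
show(bot.sense())
E
```

```text
ft_force: [-1.3, -2.1, -1.2]
opening: 0.0595
t 30.52 tcp [ 0.4861 -0.171   0.1478] j [-0.338 -0.01  -0.133  1.447  0.    -2.951] F [-1.3 -2.1 -1.2] M [-0.5   0.22 -0.03] op 0.0595
clock: 31.02
tcp_pos: [0.4861, -0.171, 0.1496]
eef_rot: [[0.863, -0.504, -0.0], [-0.504, -0.863, 0.0], [-0.0, -0.0, -1.0]]
ft_force: [-1.0, -1.4, -1.7]
opening: 0.0589
t 31.02 tcp [ 0.4861 -0.171   0.1496] j [-0.338 -0.01  -0.13   1.451  0.    -2.951] F [-1.  -1.4 -1.7] M [-0.29  0.22 -0.04] op 0.0589
```

The force holds at about the cap's weight, so the cap is free. Lifting clear.

```bash
python3 -m creep '0 0 -0.01 0 -1;0 0 -0.02 0 -1;0 0 -0.03 0 -1;0 0 -0.04 0 -1;0 0 -0.055 0 -1;0 0 -0.075 0 -1;0 0 -0.1 0 -1;0 0 -0.12 0 -1;0 0 -0.135 0 -1;0 0 -0.14 0 -1;0 0 -0.14 0 -1'
python3 - <<'E'
from h import *;from bench import bot,viewer
s=bot.sense();show(s)
c=viewer.read_camera("side");cv2.imwrite("pics/s6.png",c["img"][:,:,::-1])
print(s["eef_rot"].round(4),to(s,[0.561,0.167,s["tcp_pos"][2]]))
E
```

```text
clock: 32.4
tcp_pos: [0.4861, -0.1711, 0.2195]
eef_rot: [[0.864, -0.504, -0.0], [-0.504, -0.864, 0.0], [-0.0, 0.0, -1.0]]
ft_force: [0.4, 0.3, -0.1]
opening: 0.0596
t 32.4 tcp [ 0.4861 -0.1711  0.2195] j [-0.338 -0.007  0.008  1.586 -0.    -2.952] F [ 0.4  0.3 -0.1] M [-0.03  0.    0.06] op 0.0596
[[ 8.636e-01 -5.042e-01 -1.000e-04]
 [-5.042e-01 -8.636e-01  0.000e+00]
 [-1.000e-04  0.000e+00 -1.000e+00]] [-0.2115 -0.6594  0.    ]
```

View pics/s6.png

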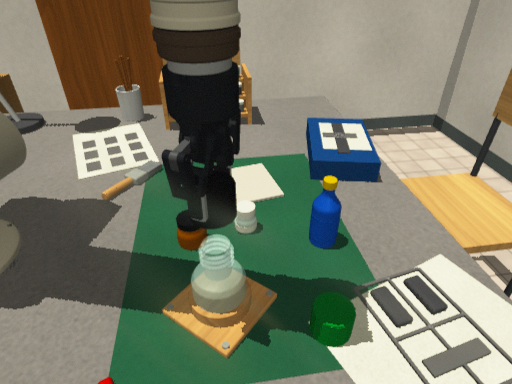

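The neck at (217,250) is bare and the cap is held in the jaws at (215,205). Carrying it to the tile.

```bash
python3 -m creep '-0.01 -0.03 0 0 -1;-0.03 -0.09 0 0 -1;-0.056 -0.17 0 0 -1;-0.08 -0.25 0 0 -1;-0.106 -0.33 0 0 -1;-0.13 -0.41 0 0 -1;-0.16 -0.5 0 0 -1;-0.185 -0.58 0 0 -1;-0.203 -0.63 0 0 -1;-0.2115 -0.659 0 0 -1;-0.2115 -0.659 0 0 -1;-0.2115 -0.659 0 0 -1'
python3 - <<'E'
from h import *;from bench import bot,viewer
s=bot.sense();show(s)
for n in ("side","top"):
    c=viewer.read_camera(n);cv2.imwrite(f"pics/{n}7.png",c["img"][:,:,::-1])
    P=cloud(c)
    m=(c["img"].max(2)<45)&(abs(P[:,:,0]-.56)<.045)&(abs(P[:,:,1]-.167)<.045)&(P[:,:,2]>.13)&(P[:,:,2]<.26)
    print(n,m.sum(),np.percentile(P[m][:,2],[0,1,3,10]) if m.any() else 0)
E
```

```text
clock: 33.95
tcp_pos: [0.5607, 0.1661, 0.2196]
eef_rot: [[0.863, -0.505, -0.0], [-0.505, -0.863, -0.0], [-0.0, 0.0, -1.0]]
ft_force: [-1.1, 0.2, -1.2]
opening: 0.0592
t 33.95 tcp [0.5607 0.1661 0.2196] j [ 0.288  0.161  0.186  1.596 -0.    -2.324] F [-1.1  0.2 -1.2] M [-0.01 -0.01  0.02] op 0.0592
side 925 [0.18222304 0.18393987 0.18490759 0.19014098]
top 118 [0.19171857 0.19209115 0.19539357 0.20482967]
```

View pics/side7.png

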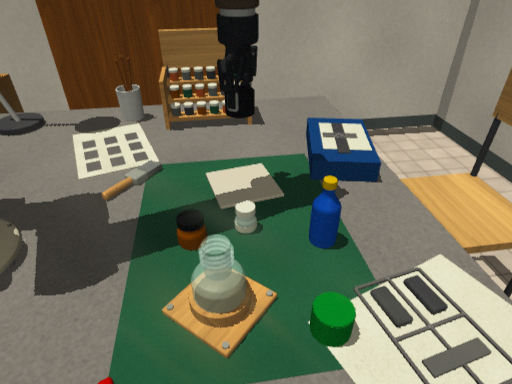

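View pics/top7.png

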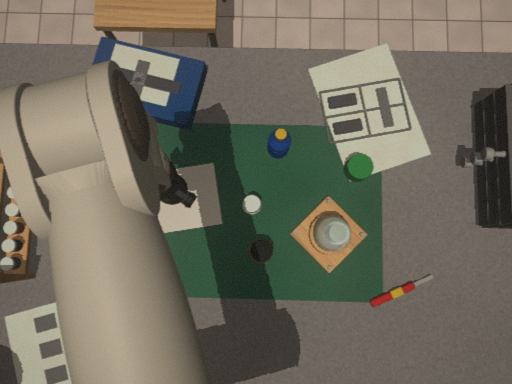

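The side view puts the cap's underside at z≈0.183, above the tile at (243,185), so contact should come after a ~175 mm descent. I'll go 160 mm, then in small steps.

```bash
python3 -m creep '0 0 0.03 0 -1;0 0 0.07 0 -1;0 0 0.12 0 -1;0 0 0.17 0 -1;0 0 0.22 0 -1;0 0 0.26 0 -1;0 0 0.29 0 -1;0 0 0.31 0 -1;0 0 0.32 0 -1;0 0 0.324 0 -1;0 0 0.324 0 -1'
python3 - <<'E'
from h import *;from bench import bot,viewer
s=bot.sense();show(s)
c=viewer.read_camera("side");cv2.imwrite("pics/s8.png",cv2.resize(c["img"][120:250,170:340,::-1],None,fx=4,fy=4,interpolation=2))
E
```

```text
clock: 35.42
tcp_pos: [0.5611, 0.1669, 0.058]
eef_rot: [[0.864, -0.504, 0.001], [-0.504, -0.864, 0.0], [0.0, -0.0, -1.0]]
ft_force: [0.2, 0.5, -0.6]
opening: 0.0596
t 35.42 tcp [0.5611 0.1669 0.058 ] j [ 0.289  0.184 -0.1    1.286 -0.    -2.324] F [ 0.2  0.5 -0.6] M [-0.04 -0.02 -0.02] op 0.0596
```

View pics/s8.png

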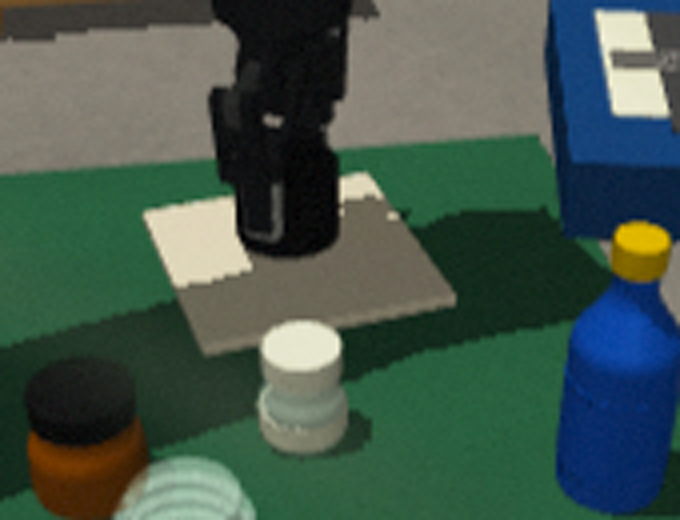

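The cap hovers over the middle of the tile, at crop (290,235). Stepping down to contact.

```bash
python3 -m creep '0 0 0.006 0 -1;0 0 0.012 0 -1;0 0 0.018 0 -1;0 0 0.021 0 -1;0 0 0.022 0 -1'|grep -E 'tcp|force'
python3 -m creep '0 0 0.001 0 -1;0 0 0.002 0 -1;0 0 0.003 0 -1;0 0 0.003 0 -1'|grep -E 'tcp|force'
python3 -m creep '0 0 0.001 0 -1;0 0 0.002 0 -1;0 0 0.002 0 -1'|grep -E 'tcp|force'
```

```text
tcp_pos: [0.5608, 0.1668, 0.0464]
ft_force: [0.8, -0.1, -0.8]
tcp_pos: [0.5609, 0.1668, 0.0451]
ft_force: [-0.1, -0.3, -1.1]
tcp_pos: [0.5609, 0.1668, 0.0441]
ft_force: [0.2, -0.8, -0.6]
```

```bash
python3 -m creep '0 0 0.001 0 -1;0 0 0.001 0 -1;0 0 0.001 0 -1'|grep -E 'tcp|force'
python3 -m creep '0 0 0.001 0 -1;0 0 0.001 0 -1;0 0 0.001 0 -1'|grep -E 'tcp|force'
python3 -m creep '0 0 0.001 0 -1;0 0 0.001 0 -1;0 0 0.001 0 -1'|grep -E 'tcp|force'
```

```text
tcp_pos: [0.561, 0.1668, 0.0441]
ft_force: [-2.7, -1.5, 5.3]
tcp_pos: [0.561, 0.1668, 0.0441]
ft_force: [-3.4, -0.9, 8.3]
tcp_pos: [0.561, 0.1668, 0.044]
ft_force: [-5.1, -1.4, 14.2]
```

Contact at TCP z = 0.044, as predicted. Ease the preload, open, and go straight up.

```bash
python3 -m creep '0 0 -0.001 0 -1;0 0 -0.002 0 -1'|grep -E 'tcp|force'
python3 -m creep '0 0 0 0 1;0 0 0 0 1;0 0 0 0 1;0 0 0 0 1;0 0 0 0 1'|tail -4
python3 -m creep '0 0 -0.02 0 1;0 0 -0.06 0 1;0 0 -0.12 0 1;0 0 -0.2 0 1;0 0 -0.28 0 1;0 0 -0.35 0 1;0 0 -0.4 0 1;0 0 -0.4 0 1'
python3 - <<'E'
from h import *;from bench import bot,viewer
s=bot.sense();show(s)
for n in ("side","wrist"):
    c=viewer.read_camera(n);cv2.imwrite(f"pics/{n}9.png",c["img"][:,:,::-1])
    P=cloud(c);m=(abs(P[:,:,2]-.056)<.007)&(c["img"].max(2)<100)&(abs(P[:,:,0]-.561)<.05)&(abs(P[:,:,1]-.167)<.05)
    if m.sum()>50: print(n,m.sum(),"top z",np.median(P[m][:,2]),circ(ray(c,cont(m),.056)))
    h=(abs(P[:,:,2]-.009)<.006)&(c["img"].min(2)>60)&(abs(P[:,:,0]-.561)<.12)&(abs(P[:,:,1]-.167)<.12)
    sat=c["img"].max(2).astype(int)-c["img"].min(2); h&=sat<45
    k=cont(h);B=ray(c,cv2.boxPoints(cv2.minAreaRect(k)),.008);print("tile",B.round(3).tolist(),B.mean(0).round(4))
E
```

```text
tcp_pos: [0.5609, 0.1668, 0.0441]
ft_force: [-1.5, -1.0, 3.5]
tcp_pos: [0.5609, 0.1668, 0.0435]
eef_rot: [[0.864, -0.504, -0.0], [-0.504, -0.864, -0.0], [-0.0, 0.0, -1.0]]
ft_force: [-0.8, 0.1, 0.7]
opening: 0.0851
clock: 39.98
tcp_pos: [0.5615, 0.167, 0.2463]
eef_rot: [[0.864, -0.504, 0.004], [-0.504, -0.864, 0.001], [0.003, -0.003, -1.0]]
ft_force: [-0.1, 0.5, -0.8]
opening: 0.0854
t 39.98 tcp [0.5615 0.167  0.2463] j [ 0.289  0.167  0.245  1.644 -0.    -2.324] F [-0.1  0.5 -0.8] M [ 0.   -0.03  0.02] op 0.0854
side 312 top z 0.05412190450871651 (array([0.56061648, 0.15676145]), np.float64(0.030650044405274853))
tile [[0.478, 0.22, 0.008], [0.666, 0.263, 0.008], [0.648, 0.095, 0.008], [0.488, 0.067, 0.008]] [0.5698 0.1613 0.008 ]
wrist 3158 top z 0.056003252882563734 (array([0.56197042, 0.1661894 ]), np.float64(0.029148039924566854))
tile [[0.624, 0.253, 0.008], [0.65, 0.107, 0.008], [0.507, 0.069, 0.008], [0.463, 0.228, 0.008]] [0.5611 0.1642 0.008 ]
```

View pics/side9.png

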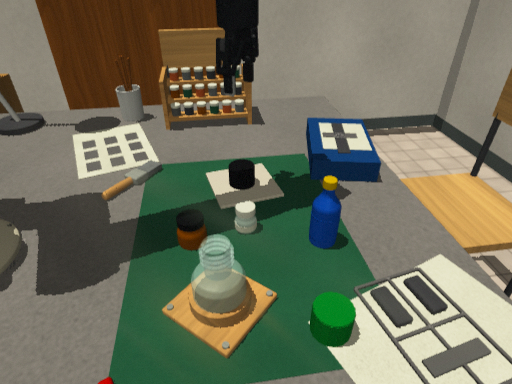

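View pics/wrist9.png

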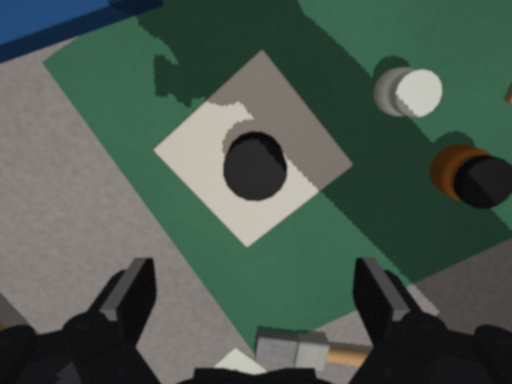

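The cap stands upright in the middle of the tile, at (255,165) in the wrist view and (241,175) in the side view. Its top is at z = 0.056, exactly 8 + 48 mm. The small pot, blue bottle and amber pot show at their starting pixels. Handing in.

```bash
python3 -c "
from bench import bot
print(bot.sense()['qd'].round(3));print(bot.sign_off())"
```

```text
[ 0.001  0.01  -0.023 -0.002 -0.001  0.   ]
the job is handed in; nothing more can be done
None
```

The job is done and handed in at about 40 s of the 72 s allowed. I unscrewed the black cap in three strokes of about 2.3 turns in all. I lifted it clear, set it down under force control on the white tile, let go and backed off about 0.2 m.

**Last checks**
- **Placement:** the wrist camera puts the cap at (0.562, 0.166), within about 3 mm of the tile centre. Its top is at 56 mm, so it stands flat and upright, wholly on the tile.
- **Bystanders:** the small pot, blue bottle and amber pot look unmoved in the side view. I judged that by eye and did not measure it.
- **Forces:** readings at the end of each move stayed below 10 N, except about 15 N for a moment while pressing the cap onto the tile.

**Disagreements**
- **Thread release:** after the nominal 2.2 turns the wrist still read about 5 N upward, so it was unclear that the thread had let go. I turned about 0.75 rad more and raised the cap slowly. The force then fell to about the cap's weight, and it came off freely.
- **Side camera:** its circle fit of the cap was about 10 mm off in y and its tile outline was skewed. The fit mixes in the cap's side wall, so I went by the wrist view.

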